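# Move a tacky strainer plate to the empty stand with the lifter

## Task

The round drilled plate on one of the two wooden stands is freshly glued, so it must not be touched by the gripper. Take the broad lifter by its handle, slide its blade under the plate and lift it, keep it level, and set it down gently in the middle of the empty stand. Then draw the lifter out and leave it lying flat on the bench.

Things in the scene. Friction and masses are not known exactly. Their poses are not given: they have to be found in the camera images.
- lifter: Broad spatula: steel blade 60 wide, 3 thick; dark wooden bar handle bridging over its rear. Origin: blade underside, below the handle's middle. x to the tip, z up; blade x -50 to +180. Bar along x: 100 long, 22 wide, z 50 to 74, on 10 mm posts at x = -35, +35. Starts flat on the bench between the stands, tip away from the robot. 300 g, balances near the handle.
- plate: Round white plastic plate with 19 small holes, 150 diameter, 6 thick, about 150 g. Origin: centre of its underside, z up. Starts lying on stand_from, bridging its two battens, near the middle, the channel free below it. (The square white plate without holes on the bench is not it.)
- stand_from: Fixed wooden stand under the plate: two battens along x, 30 wide, 36 high, x -85 to +100, and between them a channel 90 wide down to the bench, open above and at the -x end (robot side); a tie 10 high crosses it at x +85 to +100. Origin: on the bench, the middle of the place for the plate. x along the channel, away from the robot, turned up to 17 degrees.
- stand_to: The same kind of stand, empty at the start; on the robot's left or right. Same sizes, origin and axes as stand_from. A plate in its middle has its underside 36 above the bench and its centre over the origin.
Not all that is in view belongs to the job. Leave any green or yellow look-alike of the plate alone.

How it is judged:
By the outcome, as a careful person would: the job done as asked, in the order asked, and still so for the second after the job is handed in, with the robot touching nothing.
It also fails if it takes over 67 s, if anything falls off the work surface, if the arm or the gripper's body presses on something with over 40 N, if the wrist force passes 120 N, or if a joint passes its speed limit or range.

## Robot

A 6-joint arm with a two-finger parallel gripper is mounted at the origin on the work surface. World frame = base frame: x ahead of the robot, y to its left, z up, the work surface at z = 0. Lengths are in m, angles in rad, forces in N, time in s.
With the tool pointing down it reaches from about 0.25 to 0.725 m from the base axis. Payload 4 kg.
Tool frame: the origin (TCP) lies on the centre line of the jaws, within the pads' length; the fingertips stand 17 mm ahead of it and the grasp point (between the pads) lies 2 mm behind it; z points along the fingers, y is the line along which they close (so a half turn about z gives the same grasp; the last joint's range is limited). The gripper opens to 85 mm and grips with 20 to 120 N. Pads are 22 mm wide; open, the fingers measure 114 mm over their backs; the gripper's body (76 mm by 85 mm) begins 54 mm behind the grasp point. The pads swing forward as they close: fully open they stand 13 mm farther back than shut.
Start: joints at [-1.144, 0.241, 0.005, 1.335, 0, 1.571], TCP at [0.207, -0.455, 0.248] pointing down, gripper open.
Joint ranges: [-2.72, 2.72], [-1.05, 1.87], [-1.09, 1.28], [-1.99, 2.15], [-1.42, 1.44], [-3.14, 3.14]. Speed limits (rad/s): [2.79, 2.79, 3.14, 3.14, 3.14, 3.14].

## Interface

Orientations are given as a unit quaternion [x, y, z, w].
In Python, from workcell import bot, camera, get_calibration gives the robot as it stands.
- The arm moves only by the tool apply_moves, never from a script. Its argument "steps" is a list of rows, each a list of 3 entries, a list of its own where there are three numbers: the shift along the tool's x, y, z as a fraction of full scale, then the turn, a rotation vector about the tool's x, y, z as a fraction of full scale, then the opening, from 0 (shut) to 1 (fully open). A call has exactly 8 rows; each row shifts and turns the commanded pose from where the row before left it, along the tool's axes as they then stand; what a row does not reach is not made up. Full scale, the value 1, is 20 cm for a shift and pi rad for a turn. A row lasts 1/12 s, in which the tool goes at most 41.7 mm and 7.16 degrees, less where a joint would pass 70% of its speed; a pose out of reach is approached as far as the arm can. A call with a number of a shift or a turn outside -1 to 1 is refused whole. A call with a gripper value outside its range is refused whole. The fingers move at their own pace and stop on an object; the grip force is fixed at half the most. Time passes only in rows, so rows that do not move let the fingers close, or fill a call up. It gives the time, the measured TCP pose, the force, the opening and the grip force at its end, in the units of the state.
- bot.get_obs(): the state, without advancing time (a new reading comes with each control period).
- camera(name): name is "scene" or "top"; returns (picture, depth): 400x640x3 uint8, red, green, blue; 400x640 float32, m along the optical axis (not along the pixel's ray), 0 where there is no reading.
- get_calibration(name): a dict with "fov_y" (degrees; the focal length in pixels is half the picture's height over the tangent of half this angle, whatever the lens; pixels are square), "cx", "cy" (the principal point, pixels), "rvec" (rotation vector, rad) and "tvec" (3), from world to camera coordinates, as OpenCV has them. Camera axes: x right, y down, z forward; pixel columns grow to the right and rows downward; lengths in m; the calibration is good to about 2 mm. A picture is of the moment at which its call begins. get_calibration takes no time and is no camera call.
- bot.job_done(): hands the job in; it is judged then, once.
The state is a dict: "clock": time; "joint_pos": joint angles; "joint_vel": joint speeds; "tau": joint torques, N m; "eef_pos": TCP position; "tool_rot": TCP orientation; "ft_force": force on the tool from outside, world axes, zero at the start; "ft_torque": the same for the moment, N m; "grip_width": finger opening in m; "grasp_force": force on a finger pad.
Only numpy, scipy, OpenCV 4.12 (cv2) and the standard library are available. Lean on these libraries where they do the work, as an engineer would, in place of code of your own. Each camera call takes 0.05 s, during which the arm holds its last target. There are 200 camera calls.

## Working session

There is one attempt and no reset: what is moved stays moved. The work goes in short steps, Python scripts to look and compute and a tool call to move; the robot and the scene stay as the last step left them, time stands still between calls to the robot, and variables do not carry over. Pictures are saved under pics/ and viewed, at most 10 in all, crops included, and the job is handed in when it is done.

Besides the shell and the picture viewer there is one more tool, called after "Call:" as a command line: name --argument value ..., lists and objects as JSON in quotes. apply_moves: Moves the arm, as the interface text tells. Its arguments: {"type":"object","properties":{"steps":{"type":"array"}},"required":["steps"]}

```bash
ls; mkdir -p pics
python3 - <<'E'
from workcell import bot,camera,get_calibration
import cv2,numpy as np
for n in("top","scene"):
    p,d=camera(n); cv2.imwrite(f"pics/{n}0.png",p[:,:,::-1]); np.savez(f"{n}0.npz",p=p,d=d); print(get_calibration(n))
print(bot.get_obs())
E
```

```text
pics
{'fov_y': 45.4394946064775, 'cx': 332.1453680608964, 'cy': 203.00276848204112, 'rvec': array([ 2.21589562, -2.17945693,  0.1078781 ]), 'tvec': array([0.01693562, 0.41698171, 1.20965238])}
{'fov_y': 53.468011472401784, 'cx': 321.8166367455258, 'cy': 198.3917796939037, 'rvec': array([ 2.23949517,  1.48214541, -0.38777213]), 'tvec': array([-0.2026073 , -0.29876716,  1.32679001])}
{'clock': 0.1, 'joint_pos': array([-1.14399777e+00,  2.41348961e-01,  3.85676091e-03,  1.33520396e+00,
        1.50125494e-06,  1.57077930e+00]), 'joint_vel': array([-4.64289794e-05, -1.76206321e-03,  1.56265203e-03, -1.16295220e-03,
       -4.62734464e-04, -6.91997796e-04]), 'tau': array([-2.67480364e-04, -3.73138046e+01,  2.53010005e+01,  1.08443125e-02,
        3.30041053e-05, -4.57485250e-07]), 'eef_pos': array([ 0.20675775, -0.45465953,  0.24749546]), 'tool_rot': array([ 9.77314409e-01,  2.11791509e-01, -2.00435439e-04, -9.28532212e-04]), 'ft_force': array([ 0.13736719, -0.24205549,  0.85330479]), 'ft_torque': array([0.06540575, 0.02169628, 0.01104206]), 'grasp_force': 0.0, 'grip_width': 0.08511186339012466}
```

View pics/top0.png

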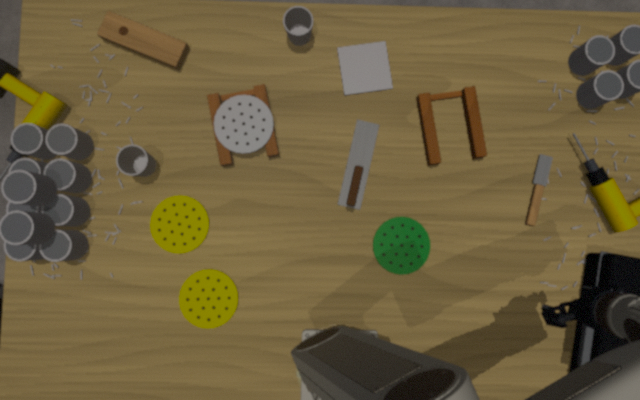

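View pics/scene0.png

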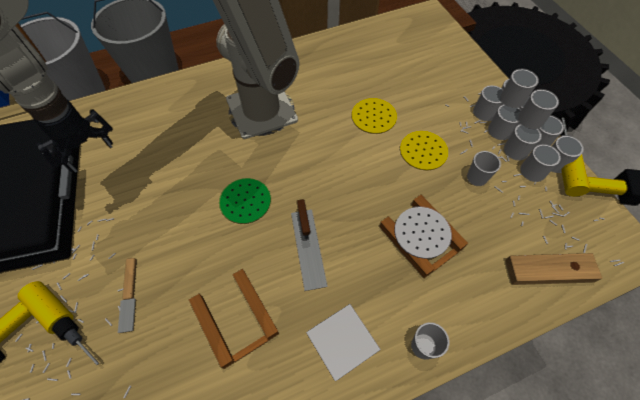

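The top view shows the white plate on the left stand at (243,124) and the empty stand at (452,124). The lifter's blade is at (365,140) and its handle at (355,186). The scene view confirms this.

```bash
cat > h.py <<'E'
import numpy as np,cv2
from workcell import bot,camera,get_calibration
def K(n):
    c=get_calibration(n); f=200/np.tan(np.radians(c["fov_y"])/2)
    return np.array([[f,0,c["cx"]],[0,f,c["cy"]],[0,0,1]]),cv2.Rodrigues(c["rvec"])[0],c["tvec"]
def cast(n,px,z):
    k,R,t=K(n); px=np.atleast_2d(np.asarray(px,float)); C=-R.T@t
    r=np.c_[px,np.ones(len(px))]@np.linalg.inv(k).T@R
    return C+r*((z-C[2])/r[:,2])[:,None]
def proj(n,P):
    k,R,t=K(n); q=(np.atleast_2d(P)@R.T+t)@k.T; return q[:,:2]/q[:,2:]
def cloud(n,d):
    k,R,t=K(n); v,u=np.mgrid[:400,:640]; p=np.stack([u,v,np.ones_like(u)],-1)@np.linalg.inv(k).T*d[...,None]
    return (p-t)@R
def blob(mask,near):
    nn,l,s,c=cv2.connectedComponentsWithStats(mask.astype(np.uint8)); 
    i=1+np.argmin([np.hypot(*(c[j]-near))+ (1e3 if s[j,4]<60 else 0) for j in range(1,nn)]); return l==i
E
python3 - <<'E'
from h import *
np.set_printoptions(precision=4,suppress=True)
for n,pl,b1,b2,e1,e2,ha,bl in (("top",(243,124),(219,130),(0,0),(430,130),(475,122),(355,186),(362,140)),("scene",(423,232),(0,0),(0,0),(210,330),(255,302),(304,217),(310,255))):
    D=np.load(n+"0.npz"); p,d=D["p"],D["d"]; X=cloud(n,d); hsv=cv2.cvtColor(p,cv2.COLOR_RGB2HSV)
    Z=X[...,2]
    print(n,"bench z",np.median(Z[150:250,280:340]),"depth at plate",X[pl[1],pl[0]],"handle",X[ha[1],ha[0]],"blade",X[bl[1],bl[0]],"batten",X[e1[1],e1[0]],"hsv",[hsv[q[1],q[0]] for q in(pl,e1,ha,bl)],hsv[200,330])
    white=(hsv[...,1]<40)&(hsv[...,2]>110)
    m=blob(cv2.morphologyEx(white.astype(np.uint8),cv2.MORPH_CLOSE,np.ones((5,5))),pl)
    c=cv2.findContours(m.astype(np.uint8),0,1)[0][0][:,0]; q=cast(n,c,.042)[:,:2]
    (cx,cy),r=cv2.minEnclosingCircle(q.astype(np.float32)); print("plate",cx,cy,r,q.mean(0))
E
```

```text
top bench z -0.00019671870369744962 depth at plate [0.6106 0.2527 0.0417] handle [ 0.4555 -0.0302  0.07  ] blade [ 0.584  -0.052   0.0035] batten [ 0.6075 -0.2239  0.0333] hsv [array([13, 21, 85], dtype=uint8), array([ 14, 181, 103], dtype=uint8), array([ 13, 147,  66], dtype=uint8), array([ 30,   9, 112], dtype=uint8)] [ 21 112 123]
plate 0.6116907596588135 0.25162556767463684 0.07480144500732422 [0.6114 0.2519]
scene bench z -0.00029991500223135853 depth at plate [0.617  0.2513 0.0421] handle [ 0.4661 -0.0291  0.0726] blade [ 0.5458 -0.0464  0.0049] batten [ 0.6385 -0.3403  0.0318] hsv [array([ 15,   5, 100], dtype=uint8), array([ 14, 184, 118], dtype=uint8), array([ 13, 193,  62], dtype=uint8), array([ 30,   6, 122], dtype=uint8)] [ 20 118 141]
plate 0.6143327355384827 0.25157150626182556 0.074733667075634 [0.6151 0.2512]
```

Run:
```python
from h import *
np.set_printoptions(precision=4,suppress=True)
out=np.zeros
for n in("top","scene"):
    D=np.load(n+"0.npz"); p,d=D["p"],D["d"]; X=cloud(n,d); hsv=cv2.cvtColor(p,cv2.COLOR_RGB2HSV).astype(int); Z=X[...,2]
    vis=p.copy()
    for nm,c in(("from",(.61,.25)),("to",(.61,-.265))):
        m=(np.hypot(X[...,0]-c[0],X[...,1]-c[1])<.15)&(Z>.029)&(Z<.05)&(hsv[...,1]>140)
        v,u=np.nonzero(m); q=cast(n,np.c_[u,v],.036)[:,:2].astype(np.float32)
        r=cv2.minAreaRect(q); a=r[2]; w,h=r[1]
        if n=="top": print(len(u))
        # axis: the side whose direction is nearest world x
        cand=[np.radians(a+90*k) for k in range(-2,3)]; a=min(cand,key=abs); ax=np.array([np.cos(a),np.sin(a)]); ay=np.array([-ax[1],ax[0]])
        s=(q-q.mean(0))@ax; t=(q-q.mean(0))@ay
        # refine: inner/outer edges of each batten with line fit
        L=q[t>0];Rr=q[t<0]
        angs=[]
        for g in(L,Rr):
            g=g[((g-q.mean(0))@ax)<.05]
            vx,vy,x0,y0=cv2.fitLine(g,cv2.DIST_L2,0,.001,.001).ravel(); angs.append(np.degrees(np.arctan(vy/vx)))
        print(n,nm,"rect",r,"ang",np.degrees(a),angs,"origin",np.array(r[0])-.0075*ax,"ext",np.ptp(s),np.ptp(t), "mid t by medians",)
    m=(np.hypot(X[...,0]-.46,X[...,1]+.03)<.09)&(Z>.062)&(Z<.085)
    v,u=np.nonzero(m); q=cast(n,np.c_[u,v],.074)[:,:2].astype(np.float32); print(n,"handle",cv2.minAreaRect(q),len(q))
    m=(np.hypot(X[...,0]-.53,X[...,1]+.045)<.16)&(Z<.012)&(hsv[...,1]<45)&(hsv[...,2]>85)
    m=blob(m,(362,140) if n=="top" else (312,260))
    v,u=np.nonzero(m); q=cast(n,np.c_[u,v],.003)[:,:2].astype(np.float32); print(n,"blade",cv2.minAreaRect(q),len(q))
```

```text
769
top from rect ((0.6109217405319214, 0.2551366686820984), (0.1848086565732956, 0.1492074429988861), 12.516900062561035) ang 12.516900062561035 [np.float32(18.788088), np.float32(4.4098306)] origin [0.6036 0.2535] ext 0.18480868257606392 0.1492074652740335 mid t by medians
1675
top to rect ((0.6213479042053223, -0.2807106673717499), (0.1852082908153534, 0.15177513659000397), 9.426502227783203) ang 9.426502227783203 [np.float32(9.5994835), np.float32(9.446264)] origin [ 0.6139 -0.2819] ext 0.18520830087949833 0.1517751412438581 mid t by medians
top handle ((0.45564746856689453, -0.029386837035417557), (0.022239258512854576, 0.09987491369247437), 77.80891418457031) 367
top blade ((0.5207183957099915, -0.0427599772810936), (0.058896198868751526, 0.2280772626399994), 77.82449340820312) 1538
scene from rect ((0.6157650947570801, 0.2526428699493408), (0.18430297076702118, 0.15274550020694733), 12.637166976928711) ang 12.637166976928711 [np.float32(15.596269), np.float32(9.663675)] origin [0.6084 0.251 ] ext 0.18430296205240737 0.1527454878473028 mid t by medians
scene to rect ((0.6263185143470764, -0.28158602118492126), (0.1850535273551941, 0.14887674152851105), 9.538588523864746) ang 9.538588523864746 [np.float32(9.578918), np.float32(9.390001)] origin [ 0.6189 -0.2828] ext 0.18505352120856486 0.14887674633555878 mid t by medians
scene handle ((0.46243417263031006, -0.03113662637770176), (0.021983494982123375, 0.10258296877145767), 77.79056549072266) 289
scene blade ((0.5231033563613892, -0.04328417032957077), (0.059296004474163055, 0.22879837453365326), 77.88059997558594) 1406
```

Call:
apply_moves --steps '[[[0, 0, 0], [0, 0, -0.039], 1], [[0, 0, 0], [0, 0, -0.039], 1], [[0, 0, 0], [0, 0, -0.039], 1], [[0, 0, 0], [0, 0, -0.039], 1], [[0, 0, 0], [0, 0, -0.039], 1], [[0, 0, 0], [0, 0, -0.039], 1], [[0, 0, 0], [0, 0, -0.039], 1], [[0, 0, 0], [0, 0, -0.039], 1]]'

```text
clock: 0.77
eef_pos: [0.2068, -0.4548, 0.2478]
tool_rot: [0.761, 0.649, 0.0, -0.001]
ft_force: [0.4, 0.5, 0.4]
grip_width: 0.0852
grasp_force: 0.0
```

```bash
cat >> h.py <<'E'
from scipy.spatial.transform import Rotation as Ro
def st(): 
    o=bot.get_obs(); R=Ro.from_quat(o["tool_rot"]).as_matrix(); return o,R
def go(x,y,z,yaw):
    """remaining shift in tool axes (fractions of 20cm) after/before turn, turn about tool axes (fractions of pi)"""
    o,R=st(); a=np.radians(yaw); G=np.array([[np.cos(a),np.sin(a),0],[np.sin(a),-np.cos(a),0],[0,0,-1]])
    e=np.array([x,y,z])-o["eef_pos"]
    print("clock",round(o["clock"],2),"pos",o["eef_pos"].round(4),"yaw",np.degrees(np.arctan2(R[1,0],R[0,0])).round(2),"j",o["joint_pos"].round(2),"F",o["ft_force"].round(1),"w",round(o["grip_width"],4),"gf",round(o["grasp_force"],1))
    print(" turn",(Ro.from_matrix(R.T@G).as_rotvec()/np.pi).round(4)," shift now-axes",(R.T@e/.2).round(4)," shift goal-axes",(G.T@e/.2).round(4))
E
python3 -c "
from h import *
go(.4587,-.0297,.16,168)"
```

```text
clock 0.77 pos [ 0.2068 -0.4548  0.2478] yaw 80.96 j [-1.14  0.24  0.    1.34  0.    0.58] F [0.4 0.5 0.4] w 0.0852 gf 0.0
 turn [ 1.000e-04 -5.000e-04 -4.835e-01]  shift now-axes [2.2964 0.9101 0.4406]  shift goal-axes [-0.7899  2.3408  0.4388]
```

Call:
apply_moves --steps '[[[0, 0, 0], [0, 0, -0.039], 1], [[0, 0, 0], [0, 0, -0.039], 1], [[0, 0, 0], [0, 0, -0.039], 1], [[0, 0, 0], [0, 0, -0.039], 1], [[0, 0, 0], [0, 0, -0.039], 1], [[0, 0, 0], [0, 0, -0.039], 1], [[0, 0, 0], [0, 0, -0.039], 1], [[0, 0, 0], [0, 0, -0.039], 1]]'

```text
clock: 1.43
eef_pos: [0.2068, -0.4548, 0.2478]
tool_rot: [0.366, 0.931, 0.0, -0.0]
ft_force: [0.3, 0.2, -0.0]
grip_width: 0.0852
grasp_force: 0.0
```

Call:
apply_moves --steps '[[[0, 0, 0], [0, 0, -0.039], 1], [[0, 0, 0], [0, 0, -0.039], 1], [[0, 0, 0], [0, 0, -0.039], 1], [[0, 0, 0], [0, 0, -0.039], 1], [[0, 0, 0], [0, 0, -0.0157], 1], [[-0.05, 0.15, 0.03], [0, 0, 0], 1], [[-0.05, 0.15, 0.03], [0, 0, 0], 1], [[-0.05, 0.15, 0.03], [0, 0, 0], 1]]'

```text
clock: 2.1
eef_pos: [0.2555, -0.3727, 0.2295]
tool_rot: [0.108, 0.994, 0.0, -0.0]
ft_force: [0.2, 0.5, -0.4]
grip_width: 0.0851
grasp_force: 0.0
```

Call:
apply_moves --steps '[[[-0.06, 0.18, 0.02], [0, 0, 0], 1], [[-0.06, 0.18, 0.02], [0, 0, 0], 1], [[-0.06, 0.18, 0.02], [0, 0, 0], 1], [[-0.06, 0.18, 0.02], [0, 0, 0], 1], [[-0.06, 0.18, 0.02], [0, 0, 0], 1], [[-0.06, 0.18, 0.02], [0, 0, 0], 1], [[-0.06, 0.18, 0.02], [0, 0, 0], 1], [[-0.06, 0.18, 0.02], [0, 0, 0], 1]]'

```text
clock: 2.77
eef_pos: [0.411, -0.1109, 0.1979]
tool_rot: [0.107, 0.994, -0.0, -0.0]
ft_force: [0.5, -0.7, -0.1]
grip_width: 0.0855
grasp_force: 0.0
```

```bash
python3 -c "
from h import *
go(.4587,-.0297,.15,167.8)"
```

```text
clock 2.77 pos [ 0.411  -0.1109  0.1979] yaw 167.68 j [-0.26  0.13 -0.27  1.17 -0.   -0.05] F [ 0.5 -0.7 -0.1] w 0.0855 gf 0.0
 turn [-0.     -0.0001 -0.0007]  shift now-axes [-0.1464  0.4475  0.2396]  shift goal-axes [-0.1473  0.4471  0.2397]
```

Call:
apply_moves --steps '[[[-0.037, 0.112, 0.04], [0, 0, 0], 1], [[-0.037, 0.112, 0.04], [0, 0, 0], 1], [[-0.037, 0.112, 0.04], [0, 0, 0], 1], [[-0.036, 0.111, 0.04], [0, 0, 0], 1], [[0, 0, 0.04], [0, 0, 0], 1], [[0, 0, 0.04], [0, 0, 0], 1], [[0, 0, 0], [0, 0, 0], 1], [[0, 0, 0], [0, 0, 0], 1]]'

```text
clock: 3.43
eef_pos: [0.4574, -0.0323, 0.1497]
tool_rot: [0.108, 0.994, -0.0, -0.001]
ft_force: [1.0, 0.1, 0.7]
grip_width: 0.0855
grasp_force: 0.0
```

Run:
```python
from h import *
go(.4587,-.0297,.062,167.8)
ims=[]
for n in("top","scene"):
    p,d=camera(n); p=p.copy(); o,R=st()
    for P in (o["eef_pos"],[.4587,-.0297,.062]):
        u,v=proj(n,P)[0]; cv2.circle(p,(round(u),round(v)),1,(255,0,0),-1)
    u,v=proj(n,[.48,-.03,.05])[0].astype(int); c=p[max(v-75,0):v+75,u-100:u+100]; ims.append(cv2.resize(c,(400,300),interpolation=cv2.INTER_CUBIC))
cv2.imwrite("pics/g1.png",np.hstack(ims)[:,:,::-1])
```

```text
clock 3.43 pos [ 0.4574 -0.0323  0.1497] yaw 167.62 j [-0.07  0.23 -0.28  1.07 -0.    0.15] F [1.  0.1 0.7] w 0.0855 gf 0.0
 turn [-0.0002 -0.0007 -0.001 ]  shift now-axes [-0.0044  0.0141  0.4383]  shift goal-axes [-0.0035  0.0139  0.4383]
```

View pics/g1.png

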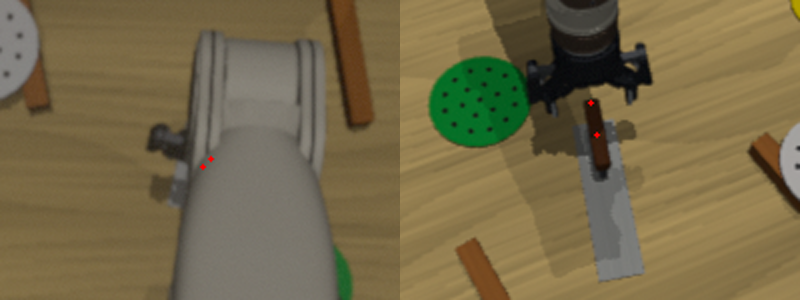

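The right crop shows the open fingers straddling the bar, centred about (592,100), with the grasp target marked at (597,135). I'll correct slightly and descend.

Call:
apply_moves --steps '[[[-0.003, 0.012, 0.06], [0, 0, -0.001], 1], [[0, 0, 0.07], [0, 0, 0], 1], [[0, 0, 0.07], [0, 0, 0], 1], [[0, 0, 0.07], [0, 0, 0], 1], [[0, 0, 0.07], [0, 0, 0], 1], [[0, 0, 0.05], [0, 0, 0], 1], [[0, 0, 0.04], [0, 0, 0], 1], [[0, 0, 0], [0, 0, 0], 1]]'

```text
clock: 4.2
eef_pos: [0.4587, -0.03, 0.0634]
tool_rot: [0.106, 0.994, -0.0, -0.001]
ft_force: [0.1, 0.8, -0.8]
grip_width: 0.0858
grasp_force: 0.0
```

Run:
```python
from h import *
go(.4587,-.0297,.061,167.8)
```

```text
clock 4.2 pos [ 0.4587 -0.03    0.0634] yaw 167.79 j [-0.07  0.34 -0.39  0.84 -0.    0.15] F [ 0.1  0.8 -0.8] w 0.0858 gf 0.0
 turn [-0.0001 -0.0006 -0.    ]  shift now-axes [0.0002 0.0014 0.012 ]  shift goal-axes [0.0002 0.0014 0.012 ]
```

Call:
apply_moves --steps '[[[0, 0, 0.01], [0, 0, 0], 1], [[0, 0, 0], [0, 0, 0], 0], [[0, 0, 0], [0, 0, 0], 0], [[0, 0, 0], [0, 0, 0], 0], [[0, 0, 0], [0, 0, 0], 0], [[0, 0, 0], [0, 0, 0], 0], [[0, 0, 0], [0, 0, 0], 0], [[0, 0, 0], [0, 0, 0], 0]]'

```text
clock: 4.87
eef_pos: [0.4601, -0.0292, 0.0628]
tool_rot: [0.106, 0.994, 0.0, 0.001]
ft_force: [-0.5, 1.1, 3.0]
grip_width: 0.0213
grasp_force: 59.8
```

Call:
apply_moves --steps '[[[0, 0, 0], [0, 0, 0], 0], [[0, 0, 0], [0, 0, 0], 0], [[0, 0, 0], [0, 0, 0], 0], [[0, 0, -0.01], [0, 0, 0], 0], [[0, 0, -0.02], [0, 0, 0], 0], [[0, 0, -0.03], [0, 0, 0], 0], [[0, 0, -0.03], [0, 0, 0], 0], [[0, 0, -0.03], [0, 0, 0], 0]]'

```text
clock: 5.53
eef_pos: [0.4594, -0.0296, 0.0866]
tool_rot: [0.106, 0.994, -0.0, -0.0]
ft_force: [-0.2, -1.0, -3.8]
grip_width: 0.0208
grasp_force: 58.9
```

Call:
apply_moves --steps '[[[0, 0, -0.03], [0, 0, 0], 0], [[0, 0, -0.03], [0, 0, 0], 0], [[0, 0, -0.03], [0, 0, 0], 0], [[0, 0, -0.03], [0, 0, 0], 0], [[0, 0, -0.02], [0, 0, 0], 0], [[0, 0, 0], [0, 0, 0], 0], [[0, 0, 0], [0, 0, 0], 0], [[0, 0, 0], [0, 0, 0], 0]]'

```text
clock: 6.2
eef_pos: [0.4594, -0.0294, 0.1141]
tool_rot: [0.106, 0.994, -0.0, -0.0]
ft_force: [-0.2, 0.0, -2.0]
grip_width: 0.021
grasp_force: 58.9
```

```bash
cat >> h.py <<'E'
def lift():
    """lifter blade as seen: rect from low-saturation pixels near the expected blade, with plane fit from depth"""
    o,R=st(); ex=-R[:,0]; ey=-R[:,1]; c=o["eef_pos"]
    for n in("top","scene"):
        p,d=camera(n); X=cloud(n,d); Y=X-c; s=Y@ex; t=Y@ey; z=Y[...,2]
        hsv=cv2.cvtColor(p,cv2.COLOR_RGB2HSV).astype(int)
        m=(d>0)&(s>.06)&(s<.2)&(abs(t)<.045)&(abs(z+.06)<.02)&(hsv[...,1]<60)
        if m.sum()<40: print(n,"few",m.sum()); continue
        q=np.c_[s[m],t[m],z[m]]; A=np.c_[q[:,:2],np.ones(len(q))]; k=np.linalg.lstsq(A,q[:,2],rcond=None)[0]
        r=cv2.minAreaRect(q[:,:2].astype(np.float32))
        print(n,m.sum(),"pitch(up+) deg",np.degrees(k[0]).round(2),"roll",np.degrees(k[1]).round(2),"z at s=0",k[2].round(4),"tip s",np.percentile(s[m],99.5).round(4),"t range",np.percentile(t[m],[1,99]).round(4),"rect ang",r[2])
    return
E
python3 - <<'E'
from h import *
go(.4587,-.0297,.061,167.8); lift()
E
```

```text
clock 6.2 pos [ 0.4594 -0.0294  0.1141] yaw 167.86 j [-0.06  0.27 -0.33  0.97  0.    0.15] F [-0.2  0.  -2. ] w 0.021 gf 58.9
 turn [-0.     -0.0002  0.0003]  shift now-axes [ 0.0029 -0.002   0.2655]  shift goal-axes [ 0.003  -0.002   0.2655]
top 196 pitch(up+) deg -0.52 roll 0.81 z at s=0 -0.0588 tip s 0.1763 t range [-0.0278  0.0293] rect ang 88.45829010009766
scene 1054 pitch(up+) deg -0.09 roll 0.04 z at s=0 -0.0606 tip s 0.1791 t range [-0.0285  0.0302] rect ang 0.040210556238889694
```

Call:
apply_moves --steps '[[[0, 0, 0], [0, 0, -0.0172], 0], [[0, 0, 0], [0, 0, -0.0172], 0], [[0, 0, 0], [0, 0, -0.0172], 0], [[0, 0, 0], [0, 0, -0.0172], 0], [[0, 0, 0], [0, 0, -0.0172], 0], [[0, 0, 0], [0, 0, -0.0172], 0], [[0, 0, 0], [0, 0, -0.0172], 0], [[0, 0, 0], [0, 0, -0.0172], 0]]'

```text
clock: 6.97
eef_pos: [0.4593, -0.0295, 0.1139]
tool_rot: [-0.111, 0.994, 0.0, -0.0]
ft_force: [-0.6, -0.3, -3.0]
grip_width: 0.021
grasp_force: 58.9
```

Run:
```python
from h import *
go(.323,.189,.080,192.57)
```

```text
clock 6.97 pos [ 0.4593 -0.0295  0.1139] yaw -167.22 j [-0.06  0.27 -0.33  0.97 -0.   -0.29] F [-0.6 -0.3 -3. ] w 0.021 gf 58.9
 turn [ 0.0001 -0.0003  0.0012]  shift now-axes [0.423  1.216  0.1701]  shift goal-axes [0.4276 1.2144 0.1695]
```

Call:
apply_moves --steps '[[[0.06, 0, 0], [0, 0, 0.0012], 0], [[0.12, 0, 0], [0, 0, 0], 0], [[0.12, 0.03, 0], [0, 0, 0], 0], [[0.08, 0.07, 0], [0, 0, 0], 0], [[0.04, 0.12, 0], [0, 0, 0], 0], [[0.008, 0.15, 0], [0, 0, 0], 0], [[0, 0.15, 0], [0, 0, 0], 0], [[0, 0.15, 0], [0, 0, 0], 0]]'

```text
clock: 7.63
eef_pos: [0.3465, 0.0838, 0.1143]
tool_rot: [-0.107, 0.994, 0.0, 0.0]
ft_force: [0.8, -0.3, -2.9]
grip_width: 0.0208
grasp_force: 59.2
```

Call:
apply_moves --steps '[[[0, 0.15, 0], [0, 0, 0], 0], [[0, 0.15, 0], [0, 0, 0], 0], [[0, 0.12, 0], [0, 0, 0], 0], [[0, 0.08, 0], [0, 0, 0], 0], [[0, 0.045, 0.02], [0, 0, 0], 0], [[0, 0, 0.05], [0, 0, 0], 0], [[0, 0, 0.05], [0, 0, 0], 0], [[0, 0, 0.05], [0, 0, 0], 0]]'

```text
clock: 8.3
eef_pos: [0.3237, 0.1892, 0.0796]
tool_rot: [-0.108, 0.994, -0.0, -0.0]
ft_force: [0.1, -1.2, -2.6]
grip_width: 0.0211
grasp_force: 59.3
```

Run:
```python
from h import *
go(.323,.189,.080,192.57);lift()
ims=[]
for n in("top","scene"):
    p,d=camera(n); X=cloud(n,d)
    u,v=proj(n,[.5,.22,.05])[0].astype(int); c=p[max(v-75,0):v+75,u-100:u+100]; ims.append(cv2.resize(c,(400,300),interpolation=cv2.INTER_CUBIC))
cv2.imwrite("pics/g2.png",np.hstack(ims)[:,:,::-1])
```

```text
clock 8.3 pos [0.3237 0.1892 0.0796] yaw -167.57 j [ 0.53  0.17 -0.58  0.83 -0.    0.31] F [ 0.1 -1.2 -2.6] w 0.0211 gf 59.3
 turn [-0.0001 -0.     -0.0008]  shift now-axes [ 0.0035 -0.0005 -0.0021]  shift goal-axes [ 0.0035 -0.0005 -0.0021]
top 1002 pitch(up+) deg -0.42 roll 0.89 z at s=0 -0.0594 tip s 0.176 t range [-0.0291  0.0303] rect ang 89.8060531616211
scene 732 pitch(up+) deg -0.27 roll 0.51 z at s=0 -0.0623 tip s 0.177 t range [-0.0279  0.0322] rect ang 0.30427286028862
```

View pics/g2.png

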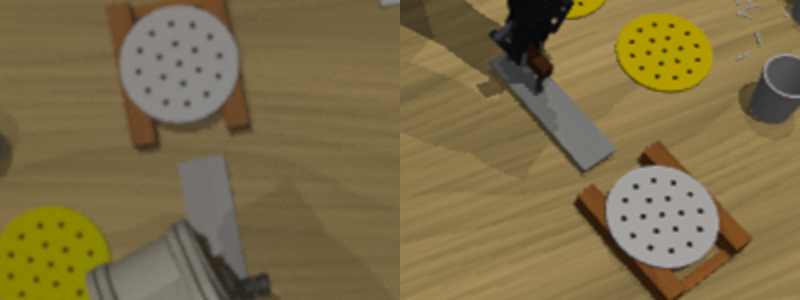

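The blade is lined up with the channel: in the left crop it runs from (205,160) to (230,270), and the channel mouth is at (190,130). It sits about 16 mm below the plate's underside, so I'll insert it.

Call:
apply_moves --steps '[[[-0.03, 0, 0], [0, 0, 0], 0], [[-0.06, 0, 0], [0, 0, 0], 0], [[-0.06, 0, 0], [0, 0, 0], 0], [[-0.06, 0, 0], [0, 0, 0], 0], [[-0.06, 0, 0], [0, 0, 0], 0], [[-0.06, 0, 0], [0, 0, 0], 0], [[-0.06, 0, 0], [0, 0, 0], 0], [[-0.06, 0, 0], [0, 0, 0], 0]]'

```text
clock: 9.17
eef_pos: [0.4134, 0.209, 0.081]
tool_rot: [-0.108, 0.994, 0.0, 0.001]
ft_force: [0.7, 0.0, -2.3]
grip_width: 0.021
grasp_force: 59.2
```

Call:
apply_moves --steps '[[[-0.06, 0, 0], [0, 0, 0], 0], [[-0.06, 0, 0], [0, 0, 0], 0], [[-0.06, 0, 0], [0, 0, 0], 0], [[-0.06, 0, 0], [0, 0, 0], 0], [[-0.06, 0, 0], [0, 0, 0], 0], [[-0.05, 0, 0], [0, 0, 0], 0], [[-0.03, 0, 0], [0, 0, 0], 0], [[0, 0, 0], [0, 0, 0], 0]]'

```text
clock: 9.83
eef_pos: [0.488, 0.2254, 0.0808]
tool_rot: [-0.108, 0.994, 0.0, 0.001]
ft_force: [0.2, 0.5, -3.1]
grip_width: 0.021
grasp_force: 59.2
```

Run:
```python
from h import *
go(.486,.2252,.10,192.57)
ims=[]
for n in("top","scene"):
    p,d=camera(n)
    u,v=proj(n,[.56,.24,.05])[0].astype(int); c=p[max(v-75,0):max(v-75,0)+150,u-100:u+100]; ims.append(cv2.resize(c,(400,300),interpolation=cv2.INTER_CUBIC))
cv2.imwrite("pics/g3.png",np.hstack(ims)[:,:,::-1])
```

```text
clock 9.83 pos [0.488  0.2254 0.0808] yaw -167.63 j [ 0.43  0.44 -0.17  0.96 -0.    0.22] F [ 0.2  0.5 -3.1] w 0.021 gf 59.2
 turn [ 0.0001  0.0008 -0.0011]  shift now-axes [ 0.01    0.0011 -0.0962]  shift goal-axes [ 0.0102  0.0011 -0.0961]
```

View pics/g3.png

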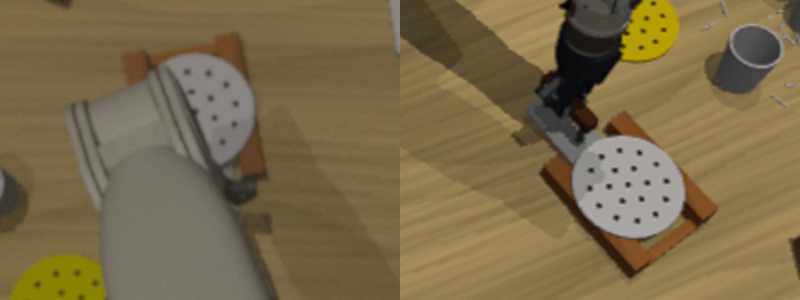

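The blade is under the plate, and in the right crop there is a clear gap between the front post and the plate rim near (590,150). Next I'll lift it gently.

Call:
apply_moves --steps '[[[0, 0, -0.02], [0, 0, 0], 0], [[0, 0, -0.02], [0, 0, 0], 0], [[0, 0, -0.015], [0, 0, 0], 0], [[0, 0, -0.01], [0, 0, 0], 0], [[0, 0, -0.01], [0, 0, 0], 0], [[0, 0, -0.01], [0, 0, 0], 0], [[0, 0, -0.01], [0, 0, 0], 0], [[0, 0, -0.01], [0, 0, 0], 0]]'

```text
clock: 10.6
eef_pos: [0.4854, 0.2249, 0.1011]
tool_rot: [-0.108, 0.994, -0.0, -0.001]
ft_force: [-0.1, 0.2, -4.8]
grip_width: 0.0209
grasp_force: 59.1
```

Call:
apply_moves --steps '[[[0, 0, -0.015], [0, 0, 0], 0], [[0, 0, -0.02], [0, 0, 0], 0], [[0, 0, -0.03], [0, 0, 0], 0], [[0, 0, -0.03], [0, 0, 0], 0], [[0, 0, -0.03], [0, 0, 0], 0], [[0, 0, -0.02], [0, 0, 0], 0], [[0, 0, -0.01], [0, 0, 0], 0], [[0, 0, 0], [0, 0, 0], 0]]'

```text
clock: 11.27
eef_pos: [0.4864, 0.2253, 0.1331]
tool_rot: [-0.108, 0.994, 0.0, 0.001]
ft_force: [0.7, 0.9, -4.2]
grip_width: 0.0208
grasp_force: 59.1
```

```bash
cat >> h.py <<'E'
def plate(tag=None):
    o,R=st(); ex=-R[:,0]; ey=-R[:,1]; c=o["eef_pos"]; ims=[]
    for n in("top","scene"):
        p,d=camera(n); X=cloud(n,d); Y=X-c; s=Y@ex; t=Y@ey; z=Y[...,2]
        hsv=cv2.cvtColor(p,cv2.COLOR_RGB2HSV).astype(int)
        m=(d>0)&(np.hypot(s-.128,t)<.095)&(abs(z+.054)<.012)&(hsv[...,1]<60)
        if m.sum()<60: print(n,"few");continue
        q=np.c_[s[m],t[m],z[m]]; A=np.c_[q[:,:2],np.ones(len(q))]; k=np.linalg.lstsq(A,q[:,2],rcond=None)[0]
        m2=m&(abs(z-(s*k[0]+t*k[1]+k[2]))<.006); cc=np.vstack(cv2.findContours(m2.astype(np.uint8),0,1)[0])[:,0]
        zz=c[2]+k[2]+.128*k[0]
        w=cast(n,cc,zz)-c; (a,b),r=cv2.minEnclosingCircle(np.c_[w@ex,w@ey].astype(np.float32))
        print(n,m.sum(),"tilt along",np.degrees(k[0]).round(2),"across",np.degrees(k[1]).round(2),"top z",zz.round(4),"centre s,t",round(a,4),round(b,4),"r",round(r,4),"world",(c+a*ex+b*ey)[:2].round(4))
        if tag:
            u,v=proj(n,c+.08*ex)[0].astype(int); u=np.clip(u,100,540); v=np.clip(v,75,325); ims.append(cv2.resize(p[v-75:v+75,u-100:u+100],(400,300),interpolation=cv2.INTER_CUBIC))
    if tag: cv2.imwrite(f"pics/{tag}.png",np.hstack(ims)[:,:,::-1])
E
python3 - <<'E'
from h import *
go(.486,.2252,.130,192.57); plate("g4")
E
```

```text
clock 11.27 pos [0.4864 0.2253 0.1331] yaw -167.59 j [ 0.43  0.39 -0.1   1.08  0.    0.22] F [ 0.7  0.9 -4.2] w 0.0208 gf 59.1
 turn [ 0.0001  0.0005 -0.0009]  shift now-axes [ 0.0021 -0.0002  0.0157]  shift goal-axes [ 0.0021 -0.0002  0.0157]
top 1613 tilt along 0.19 across 0.13 top z 0.0785 centre s,t 0.1185 0.0054 r 0.0838 world [0.6033 0.2455]
scene 2542 tilt along 0.68 across -0.05 top z 0.0775 centre s,t 0.1194 0.003 r 0.0856 world [0.6036 0.2481]
```

View pics/g4.png

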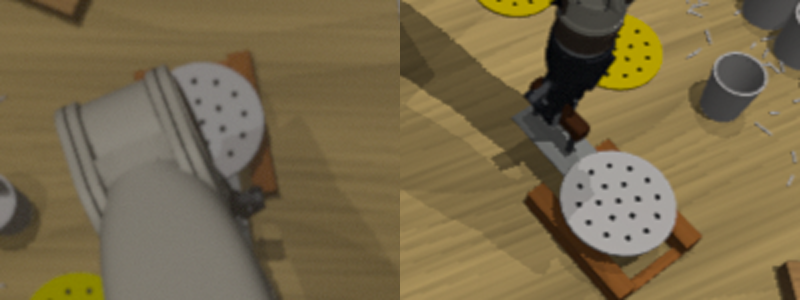

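The plate is riding level on the blade, clear of the stand (its rim centre is at (618,203) in the right crop). I'll carry it across with smooth ramps.

Call:
apply_moves --steps '[[[0.004, -0.02, 0], [0, 0, 0], 0], [[0.009, -0.04, 0], [0, 0, 0], 0], [[0.013, -0.06, 0], [0, 0, 0], 0], [[0.017, -0.08, 0], [0, 0, 0], 0], [[0.0214, -0.1, 0], [0, 0, 0], 0], [[0.0214, -0.1, 0], [0, 0, 0], 0], [[0.0214, -0.1, 0], [0, 0, 0], 0], [[0.0214, -0.1, 0], [0, 0, 0], 0]]'

```text
clock: 12.03
eef_pos: [0.486, 0.1002, 0.1322]
tool_rot: [-0.108, 0.994, -0.0, -0.0]
ft_force: [0.1, -1.0, -5.0]
grip_width: 0.0208
grasp_force: 59.1
```

Call:
apply_moves --steps '[[[0.0214, -0.1, 0], [0, 0, 0], 0], [[0.0214, -0.1, 0], [0, 0, 0], 0], [[0.0214, -0.1, 0], [0, 0, 0], 0], [[0.0214, -0.1, 0], [0, 0, 0], 0], [[0.0214, -0.1, 0], [0, 0, 0], 0], [[0.0214, -0.1, 0], [0, 0, 0], 0], [[0.0214, -0.1, 0], [0, 0, 0], 0], [[0.0214, -0.1, 0], [0, 0, 0], 0]]'

```text
clock: 12.7
eef_pos: [0.4866, -0.0635, 0.1322]
tool_rot: [-0.108, 0.994, -0.0, -0.0]
ft_force: [0.7, -0.3, -3.7]
grip_width: 0.0207
grasp_force: 59.0
```

Call:
apply_moves --steps '[[[0.0214, -0.1, 0], [0, 0, 0], 0], [[0.0214, -0.1, 0], [0, 0, 0], 0], [[0.0214, -0.1, 0], [0, 0, 0], 0], [[0.0214, -0.1, 0], [0, 0, 0], 0], [[0.0214, -0.1, 0], [0, 0, 0], 0], [[0.0214, -0.1, 0], [0, 0, 0], 0], [[0.0214, -0.1, 0], [0, 0, 0], 0], [[0.0214, -0.1, 0], [0, 0, 0], 0]]'

```text
clock: 13.37
eef_pos: [0.4872, -0.2269, 0.1322]
tool_rot: [-0.108, 0.994, -0.0, -0.001]
ft_force: [1.0, -0.7, -4.9]
grip_width: 0.0209
grasp_force: 59.0
```

Call:
apply_moves --steps '[[[0.0214, -0.1, 0], [0, 0, 0], 0], [[0.019, -0.09, 0], [0, 0, 0], 0], [[0.015, -0.07, 0], [0, 0, 0.003], 0], [[0.011, -0.05, 0], [0, 0, 0.005], 0], [[0.006, -0.03, 0], [0, 0, 0.005], 0], [[0.004, -0.02, 0], [0, 0, 0.003], 0], [[0, 0, 0], [0, 0, 0], 0], [[0, 0, 0], [0, 0, 0], 0]]'

```text
clock: 14.03
eef_pos: [0.4885, -0.2979, 0.1322]
tool_rot: [-0.083, 0.997, 0.0, -0.0]
ft_force: [0.2, 0.7, -4.9]
grip_width: 0.0214
grasp_force: 59.1
```

```bash
cat >> h.py <<'E'
from scipy.optimize import least_squares
def plate2(c0,top,nlist=("top","scene"),smin=.09):
    """fit r=75 circle to outer rim of white region at height top, world; then holes' centroid as check"""
    o,R=st(); ex=-R[:,0]; ey=-R[:,1]; P=[]
    for n in nlist:
        p,d=camera(n); X=cloud(n,d); hsv=cv2.cvtColor(p,cv2.COLOR_RGB2HSV).astype(int)
        m=(d>0)&(np.hypot(X[...,0]-c0[0],X[...,1]-c0[1])<.1)&(abs(X[...,2]-top)<.008)&(hsv[...,1]<60)
        w=cv2.morphologyEx(m.astype(np.uint8),cv2.MORPH_CLOSE,np.ones((5,5)))
        cc=max(cv2.findContours(w,0,1)[0],key=len)[:,0]; q=cast(n,cc,top)[:,:2]
        q=q[(q-o["eef_pos"][:2])@ex[:2]>smin]
        f=least_squares(lambda a:np.hypot(*(q-a).T)-.075,c0,loss="soft_l1",f_scale=.001)
        e=f.x-o["eef_pos"][:2]; print(n,len(q),"rms",np.sqrt(np.mean(f.fun**2)).round(4),"centre",f.x.round(4),"s,t",(e@ex[:2]).round(4),(e@ey[:2]).round(4)); P.append(f.x)
    return np.mean(P,0)
E
python3 - <<'E'
from h import *
go(.490,-.3034,.133,189.48); plate("g5")
plate2([.616,-.282],.078)
E
```

```text
clock 14.03 pos [ 0.4885 -0.2979  0.1322] yaw -170.44 j [-0.55  0.46  0.    1.12  0.   -0.71] F [ 0.2  0.7 -4.9] w 0.0214 gf 59.1
 turn [ 0.0003 -0.0001  0.0005]  shift now-axes [-0.0028 -0.0285 -0.0041]  shift goal-axes [-0.0028 -0.0285 -0.004 ]
top 2913 tilt along 0.39 across -0.06 top z 0.0773 centre s,t 0.1177 -0.0023 r 0.0847 world [ 0.6041 -0.2761]
scene 3453 tilt along 0.62 across -0.19 top z 0.0768 centre s,t 0.1197 -0.0006 r 0.0865 world [ 0.6065 -0.2773]
top 114 rms 0.0012 centre [ 0.6124 -0.2771] s,t 0.1254 0.0004
scene 125 rms 0.0014 centre [ 0.617  -0.2771] s,t 0.13 0.0012
```

View pics/g5.png

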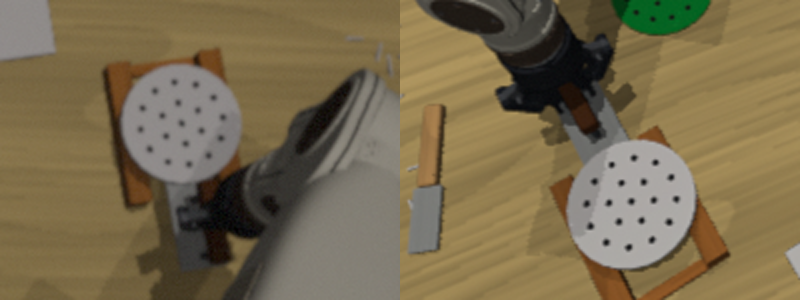

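The plate is level above the empty stand, about 5.5 mm left of its middle. I'll correct that and lower it slowly.

Call:
apply_moves --steps '[[[-0.001, -0.009, 0], [0, 0, 0], 0], [[-0.002, -0.012, 0], [0, 0, 0], 0], [[-0.001, -0.007, 0], [0, 0, 0], 0], [[0, 0, 0.01], [0, 0, 0], 0], [[0, 0, 0.025], [0, 0, 0], 0], [[0, 0, 0.03], [0, 0, 0], 0], [[0, 0, 0.02], [0, 0, 0], 0], [[0, 0, 0.005], [0, 0, 0], 0]]'

```text
clock: 14.9
eef_pos: [0.4894, -0.3033, 0.1127]
tool_rot: [-0.083, 0.997, 0.001, -0.001]
ft_force: [0.2, 0.8, -4.9]
grip_width: 0.021
grasp_force: 59.1
```

Run:
```python
from h import *
go(.490,-.3034,.0965,189.48)
c=plate2([.616,-.282],.060); print("still to go", np.array([.6164,-.2823])-c)
```

```text
clock 14.9 pos [ 0.4894 -0.3033  0.1127] yaw -170.47 j [-0.55  0.48 -0.01  1.08 -0.   -0.72] F [ 0.2  0.8 -4.9] w 0.021 gf 59.1
 turn [ 0.0006 -0.0007  0.0003]  shift now-axes [-0.0029 -0.0012  0.081 ]  shift goal-axes [-0.0027 -0.001   0.081 ]
top 110 rms 0.0014 centre [ 0.6125 -0.2823] s,t 0.1248 -0.0003
scene 123 rms 0.0015 centre [ 0.618  -0.2829] s,t 0.1302 0.0012
still to go [0.00118357 0.00030008]
```

Call:
apply_moves --steps '[[[-0.005, 0, 0.015], [0, 0, 0], 0], [[0, 0, 0.02], [0, 0, 0], 0], [[0, 0, 0.015], [0, 0, 0], 0], [[0, 0, 0.01], [0, 0, 0], 0], [[0, 0, 0.008], [0, 0, 0], 0], [[0, 0, 0.008], [0, 0, 0], 0], [[0, 0, 0.008], [0, 0, 0], 0], [[0, 0, 0.008], [0, 0, 0], 0]]'

```text
clock: 15.67
eef_pos: [0.4914, -0.3037, 0.0959]
tool_rot: [-0.083, 0.997, -0.0, 0.0]
ft_force: [-0.6, 0.4, -4.9]
grip_width: 0.0206
grasp_force: 59.2
```

Call:
apply_moves --steps '[[[0, 0, 0.008], [0, 0, 0], 0], [[0, 0, 0.01], [0, 0, 0], 0], [[0, 0, 0.015], [0, 0, 0], 0], [[0, 0, 0.015], [0, 0, 0], 0], [[0, 0, 0.015], [0, 0, 0], 0], [[0, 0, 0.01], [0, 0, 0], 0], [[0, 0, 0], [0, 0, 0], 0], [[0, 0, 0], [0, 0, 0], 0]]'

```text
clock: 16.33
eef_pos: [0.4912, -0.3036, 0.0811]
tool_rot: [-0.083, 0.997, 0.0, -0.0]
ft_force: [0.1, 0.1, -2.7]
grip_width: 0.0208
grasp_force: 59.2
```

Run:
```python
from h import *
go(.490,-.3034,.080,189.48)
c=plate2([.616,-.282],.042); print("still to go", np.array([.6164,-.2823])-c)
```

```text
clock 16.33 pos [ 0.4912 -0.3036  0.0811] yaw -170.47 j [-0.55  0.51 -0.05  1.01  0.   -0.72] F [ 0.1  0.1 -2.7] w 0.0208 gf 59.2
 turn [ 0.0001 -0.0001  0.0003]  shift now-axes [0.0057 0.0021 0.0054]  shift goal-axes [0.0057 0.0021 0.0054]
top 110 rms 0.0012 centre [ 0.6158 -0.283 ] s,t 0.1263 0.0002
scene 124 rms 0.0012 centre [ 0.6196 -0.283 ] s,t 0.13 0.001
still to go [-0.00129311  0.00069454]
```

Call:
apply_moves --steps '[[[0.03, 0, 0], [0, 0, 0], 0], [[0.05, 0, 0], [0, 0, 0], 0], [[0.06, 0, 0], [0, 0, 0], 0], [[0.06, 0, 0], [0, 0, 0], 0], [[0.06, 0, 0], [0, 0, 0], 0], [[0.06, 0, 0], [0, 0, 0], 0], [[0.06, 0, 0], [0, 0, 0], 0], [[0.06, 0, 0], [0, 0, 0], 0]]'

```text
clock: 17.1
eef_pos: [0.4032, -0.3185, 0.0814]
tool_rot: [-0.083, 0.997, -0.0, 0.0]
ft_force: [-0.7, -0.2, -3.7]
grip_width: 0.0212
grasp_force: 59.3
```

Call:
apply_moves --steps '[[[0.06, 0, 0], [0, 0, 0], 0], [[0.06, 0, 0], [0, 0, 0], 0], [[0.06, 0, 0], [0, 0, 0], 0], [[0.06, 0, 0], [0, 0, 0], 0], [[0.06, 0, 0], [0, 0, 0], 0], [[0.06, 0, 0], [0, 0, 0], 0], [[0.03, 0, 0], [0, 0, 0], 0], [[0, 0, 0], [0, 0, 0], 0]]'

```text
clock: 17.77
eef_pos: [0.326, -0.3312, 0.0812]
tool_rot: [-0.082, 0.997, 0.0, -0.0]
ft_force: [-0.3, 0.7, -3.0]
grip_width: 0.0212
grasp_force: 59.3
```

Run:
```python
from h import *
go(.328,-.331,.0635,189.48); lift()
c=plate2([.616,-.282],.042,smin=.0); print("still to go", np.array([.6164,-.2823])-c)
p,d=camera("scene"); cv2.imwrite("pics/g6.png",p[100:400,60:460,::-1])
```

```text
clock 17.77 pos [ 0.326  -0.3312  0.0812] yaw -170.57 j [-0.79  0.32 -0.36  0.89 -0.   -0.96] F [-0.3  0.7 -3. ] w 0.0212 gf 59.3
 turn [ 0.0002 -0.0002 -0.0003]  shift now-axes [-0.01   -0.0008  0.0887]  shift goal-axes [-0.0099 -0.0008  0.0887]
top 1046 pitch(up+) deg -0.29 roll 0.42 z at s=0 -0.0597 tip s 0.1757 t range [-0.0289  0.0295] rect ang 0.3442925810813904
scene 967 pitch(up+) deg 0.08 roll 0.5 z at s=0 -0.0608 tip s 0.18 t range [-0.028   0.0301] rect ang 89.77668762207031
top 164 rms 0.0014 centre [ 0.617  -0.2827] s,t 0.2933 -0.0003
scene 178 rms 0.0014 centre [ 0.6208 -0.283 ] s,t 0.297 0.0006
still to go [-0.00248962  0.0005758 ]
```

View pics/g6.png

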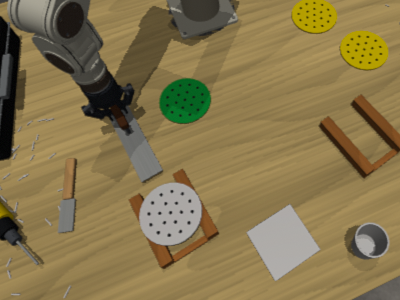

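The plate lies centred on the new stand, at (170,213) in the crop. The lifter is fully out with clear bench beneath it, so I'll lay it down.

Call:
apply_moves --steps '[[[0, 0, 0.02], [0, 0, 0], 0], [[0, 0, 0.02], [0, 0, 0], 0], [[0, 0, 0.02], [0, 0, 0], 0], [[0, 0, 0.01], [0, 0, 0], 0], [[0, 0, 0.006], [0, 0, 0], 0], [[0, 0, 0.005], [0, 0, 0], 0], [[0, 0, 0.004], [0, 0, 0], 0], [[0, 0, 0], [0, 0, 0], 0]]'

```text
clock: 18.68
eef_pos: [0.3276, -0.3311, 0.0642]
tool_rot: [-0.083, 0.997, 0.0, -0.0]
ft_force: [0.3, 0.1, -2.9]
grip_width: 0.0212
grasp_force: 59.3
```

Call:
apply_moves --steps '[[[0, 0, 0.003], [0, 0, 0], 0], [[0, 0, 0.003], [0, 0, 0], 0], [[0, 0, 0.002], [0, 0, 0], 0], [[0, 0, 0], [0, 0, 0], 0], [[0, 0, 0], [0, 0, 0], 0], [[0, 0, 0], [0, 0, 0], 0], [[0, 0, 0], [0, 0, 0], 0], [[0, 0, 0], [0, 0, 0], 0]]'

```text
clock: 19.35
eef_pos: [0.3277, -0.3313, 0.0628]
tool_rot: [-0.083, 0.997, -0.0, 0.0]
ft_force: [-0.9, 0.4, -1.6]
grip_width: 0.0213
grasp_force: 59.4
```

Call:
apply_moves --steps '[[[0, 0, 0.002], [0, 0, 0], 0], [[0, 0, 0], [0, 0, 0], 0], [[0, 0, 0], [0, 0, 0], 0.4], [[0, 0, 0], [0, 0, 0], 0.6], [[0, 0, 0], [0, 0, 0], 0.8], [[0, 0, 0], [0, 0, 0], 0.8], [[0, 0, 0], [0, 0, 0], 0.8], [[0, 0, 0], [0, 0, 0], 0.8]]'

```text
clock: 20.02
eef_pos: [0.3277, -0.3312, 0.0623]
tool_rot: [-0.083, 0.997, 0.0, -0.0]
ft_force: [0.0, 0.5, 0.5]
grip_width: 0.0683
grasp_force: 0.0
```

Call:
apply_moves --steps '[[[0, 0, -0.02], [0, 0, 0], 0.8], [[0, 0, -0.05], [0, 0, 0], 0.8], [[0, 0, -0.08], [0, 0, 0], 0.8], [[0, 0, -0.1], [0, 0, 0], 0.8], [[0, 0, -0.1], [0, 0, 0], 0.8], [[0, 0, -0.1], [0, 0, 0], 0.8], [[0, 0, -0.05], [0, 0, 0], 0.8], [[0, 0, 0], [0, 0, 0], 0.8]]'

```text
clock: 20.68
eef_pos: [0.329, -0.3326, 0.1652]
tool_rot: [-0.083, 0.997, -0.002, 0.002]
ft_force: [-0.9, -0.7, 0.0]
grip_width: 0.0684
grasp_force: 0.0
```

Run:
```python
from h import *
go(.328,-.331,.16,189.48)
c=plate2([.616,-.282],.042,smin=.0); print("off", np.array([.6164,-.2823])-c)
p,d=camera("scene"); X=cloud("scene",d); hsv=cv2.cvtColor(p,cv2.COLOR_RGB2HSV)
m=(X[...,0]>.41)&(X[...,0]<.51)&(abs(X[...,1]+.31)<.06)&(hsv[...,1]<50)&(X[...,2]<.02); print("blade z",np.percentile(X[m][:,2],[2,50,98]))
cv2.imwrite("pics/g7.png",p[100:400,60:460,::-1])
```

```text
clock 20.68 pos [ 0.329  -0.3326  0.1652] yaw -170.47 j [-0.79  0.23 -0.24  1.1  -0.   -0.96] F [-0.9 -0.7  0. ] w 0.0684 gf 0.0
 turn [-0.0015  0.0011  0.0003]  shift now-axes [0.0038 0.0087 0.0262]  shift goal-axes [0.0037 0.0086 0.0262]
top 163 rms 0.0014 centre [ 0.6171 -0.2826] s,t 0.2924 -0.0016
scene 178 rms 0.0014 centre [ 0.6208 -0.283 ] s,t 0.2959 -0.0006
off [-0.00253978  0.00049316]
blade z [-0.00141954  0.00217234  0.0061689 ]
```

View pics/g7.png

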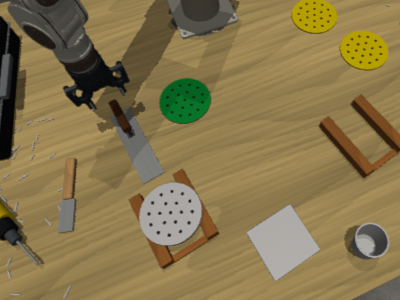

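The lifter lies flat on the bench at (140,145), clear of the stand. The plate is about 2.5 mm from the middle of the stand, and the gripper is free above.

```bash
python3 -c "
from workcell import bot
print(bot.job_done())"
```

```text
the job is handed in; nothing more can be done
None
```

The job is handed in at about 21 s of the 67 s allowed: the plate sits level on the empty stand, about 2.5 mm from its middle by camera, untouched by the gripper, and the lifter lies flat on the bench with the robot clear.

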